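Third hand for a box divider

ROBOT

A 6-joint arm with a two-finger parallel gripper is mounted at the origin on the work surface. World frame = base frame: x ahead of the robot, y to its left, z up, the work surface at z = 0. Lengths are in mm, angles in degrees, forces in N, time in s.
With the tool pointing down it reaches from about 300 to 850 mm from the base axis. Payload 4.2 kg.
Tool frame: the origin (TCP) lies midway between the tips of the shut fingers; the grasp point (between the pads) lies 19 mm behind it (env.grip_point_offset is the distance from the TCP to the grasp point, in mm); z points along the fingers, x is the direction in which the jaws open and shut, and the axes are right-handed (so a half turn about z gives the same grasp; the last joint's range is limited). The gripper opens to 91 mm and grips with 3 to 60 N. Pads are 32 mm wide; open, the fingers measure 118 mm over their backs; the gripper's body (76 mm by 178 mm) begins 60 mm behind the grasp point.
Start: joints at [63.999, 18.312, 89.639, -0, 72.044, -1.146], TCP at [241.689, 521.756, 213.976] pointing down, gripper open.
Joint ranges: [-177.97, 177.97], [-48.28, 115.42], [12.27, 149.76], [-77.06, 257.06], [2.81, 150.46], [-146.56, 146.56]. Speed limits (degrees/s): [147.25, 147.25, 180, 180, 180, 180].

INTERFACE

Orientations are given as [roll, pitch, yaw] about the fixed x, y, z axes, in that order (R = Rz(yaw) Ry(pitch) Rx(roll)).
In Python, from workcell import env gives the robot as it stands.
- The arm moves only by the shell command python3 -m pendant 'ROWS' [FORCE]. ROWS is JSON, a list of rows, each an object with "xyz": the shift along the tool's x, y, z in m, a list of three; "roll": the turn about the tool's z in degrees; "jaw": the closure, from 0 (fully open) to 1 (shut). A call has exactly 8 rows; each row is the pose to reach, as a shift and turn from the pose commanded when the call began, along the tool's axes at that moment; what a row does not reach only later rows make up. A row lasts 1/8 s, in which the tool goes at most 62.5 mm and 10.7 degrees, less where a joint would pass 70% of its speed; a pose out of reach is approached as far as the arm can. A call with a gripper value outside its range is refused whole. The fingers move at their own pace and stop on an object; FORCE is the grip in N (left out, the last holds). Time passes only in rows, so rows that repeat a pose let the fingers close, or fill a call up. It gives the time, the measured TCP pose, the force and the opening at its end, in the units of the state.
- env.state(): the state, without advancing time (a new reading comes with each control period).
- env.grab_frame(name): name is "side" or "top"; returns (picture, depth): 420x560x3 uint8, blue, green, red; 420x560 float32, mm along the optical axis (not along the pixel's ray), 0 where there is no reading.
- env.camera_params(name): a dict with "camera_matrix" (3x3 intrinsics, pixels), "cam_to_world" (4x4, takes a point from camera to world coordinates). Camera axes: x right, y up, looking along -z (the intrinsics and any distortion apply to the point x, -y, -z); pixel columns grow to the right and rows downward; lengths in mm; the calibration is good to about 2 mm. A picture is of the moment at which its call begins. camera_params takes no time and is no camera call.
- env.job_done(): hands the job in, once; it reports no verdict.
The state is a dict: "time_s": time; "qpos": joint angles; "qvel": joint speeds; "effort": joint torques, N m; "ee_pos": TCP position; "ee_rot": TCP orientation; "force": force on the tool from outside, world axes, zero at the start; "torque": the same for the moment, N m; "gripper_width": finger opening in mm.
Only numpy, scipy, OpenCV 4.12 (cv2) and the standard library are available. Lean on these libraries where they do the work, as an engineer would, in place of code of your own. Each camera call takes 0.05 s, during which the arm holds its last target. There are 200 camera calls.

TASK

Lift the lid off the wooden storage box by its knob and set it down flat, right way up, on the black rubber mat. Then bring the loose divider board inside the box up square against both stop cleats, standing on the box floor, and keep pressing it against them with a steady push of about 12 N in all, shared by the two cleats, while I screw it in through the sides: finish while still holding it pressed. Don't ram it into the cleats, and leave the other things on the counter and in the box where they are.

Things in the scene. Friction and masses are not known exactly. Their poses are not given: they have to be found in the camera images.
- box: Open pine box, fixed: 320 long (its x) x 230 wide (y) x 150 high, walls and floor 12 thick (inside 296 x 206). Origin: centre of its underside, z up. Two upright stop cleats inside, one on each side wall; their stop faces lie in the box's plane x = +30 and look to its -x. The divider is home flat against both: its centre is then at x = +21, z = 69.5 (y within 3 of 0) in the box frame.
- cleats: The pair of fixed stop cleats inside the box (below), taken together. Origin midway between them, on the box floor, in the plane of their stop faces; axes as the box's: the divider is pressed on them along +x.
- cleat_l: Stop cleat, an upright pine batten 18 (x) x 20 (y) x 132 high on the inside of the box's +y side wall, fixed. Origin at the foot of its stop face (middle of its width), on the box floor; the stop face looks to the box's -x.
- cleat_r: The same batten on the box's -y side wall. 166 mm lie free between the two cleats.
- lid_knob (a point): Grip point on the lid's knob axis, 26 over the board's top. The knob, mid-lid, is 40 high: neck 22 across, round grip 34 across from 14 to 37 over the board. This point is 188 above the counter while the lid is on the box and 53 while it lies on the mat on its battens. x along the lid's length, z up.
- lid: Loose pine lid on the box rim: board 330 (x) x 240 (y) x 12 thick, about 0.5 kg; under it two battens 12 high across it at x = +-110, 188 long, reach into the box mouth with about 9 mm of play. Knob in the middle of the top. Origin: centre of the board's underside; axes as at the knob.
- divider_center (a point): Centre (half-way up) of the loose pine divider board standing on edge across the box: 18 thick (its x) x 200 long (y) x 115 high, about 0.2 kg. It stands free on the box floor on the -x side of the cleats, 45 to 80 mm short of them, turned up to 15 degrees. Its top edge is 127 above the counter, 23 below the rim.
- divider: The same divider board; origin at the centre of its lower edge, axes as above.
- mat: Black rubber bench mat 360 (x) x 270 (y) x 3 thick, fixed flat on the counter beside the box (to the left or the right of it). Origin: centre of its underside. Clear: the lid goes there, its middle within 80 of the mat's middle along the mat's length and width.
- screw_box: Bystander: small open cardboard box of screws 45 x 70 x 28 high, standing inside the storage box behind the cleats (on its +x side). Leave alone. Origin: centre of its underside.
- screwdriver: Bystander: screwdriver 200 long lying at the left of the counter. Leave alone.
- tape: Bystander: roll of tape, 90 across, 24 high, lying on the counter near the robot. Leave alone.
- jam: Bystander: small jar 66 across, 85 high, on the counter beyond the gap between box and mat. Leave alone.
- pickles: Bystander: jar 80 across, 125 high, at the left of the counter. Leave alone.
- juice: Bystander: bottle 72 across, 200 high, at the right of the counter. Leave alone.
- mug: Bystander: mug 80 across, 90 high, at the right of the counter. Leave alone.

How it is judged:
By the outcome, as a careful person would: the job done as asked, in the order asked, and still so for the second after the job is handed in, while the arm keeps its last pose, push and grip.
It also fails if it takes over 67 s, if anything falls off the work surface, if the arm or the gripper's body presses on something with over 40 N, if the wrist force passes 120 N, or if a joint passes its speed limit or range.

## Working session

There is one attempt and no reset: what is moved stays moved. The work goes in short steps, Python scripts to look and compute and a shell command to move; the robot and the scene stay as the last step left them, time stands still between calls to the robot, and variables do not carry over. Pictures are saved under pics/ and viewed, about 8 in all and at most 12, crops included, and the job is handed in when it is done.

```bash
ls; mkdir -p pics
cat > h.py <<'E'
import numpy as np, cv2
from workcell import env
def grab(n,save=None):
    p,d=env.grab_frame(n); c=env.camera_params(n)
    if save: cv2.imwrite('pics/'+save,p)
    return p,d,np.array(c['camera_matrix']),np.array(c['cam_to_world'])
def pts(d,K,T):
    v,u=np.mgrid[:d.shape[0],:d.shape[1]]
    x=(u-K[0,2])/K[0,0]*d; y=(v-K[1,2])/K[1,1]*d
    P=np.stack([x,-y,-d,np.ones_like(d)],-1)@T.T
    P=P[...,:3]; P[d==0]=np.nan
    return P
E
python3 - <<'E'
from h import *
a=grab('top','t0.png');b=grab('side','s0.png')
for g in(a,b): print(g[2],g[3].round(2))
print(env.camera_params('top').keys()); print(env.state())
cv2.imwrite('pics/both.png',cv2.resize(np.vstack([a[0],b[0]]),(450,675))[:600] if 0 else np.vstack([cv2.resize(a[0],(400,300)),cv2.resize(b[0],(400,300))]))
E
```

```text
pics
[[542.75578298   0.         296.68447871]
 [  0.         542.75578298 214.81412049]
 [  0.           0.           1.        ]] [[-2.0000e-02  9.9000e-01 -1.5000e-01  3.2475e+02]
 [-1.0000e+00 -2.0000e-02 -1.0000e-02 -1.8400e+00]
 [-1.0000e-02  1.5000e-01  9.9000e-01  1.6379e+03]
 [ 0.0000e+00  0.0000e+00  0.0000e+00  1.0000e+00]]
[[461.6193652    0.         287.73418178]
 [  0.         461.6193652  203.38937388]
 [  0.           0.           1.        ]] [[-8.90000e-01 -4.20000e-01  1.90000e-01  7.51770e+02]
 [ 4.60000e-01 -8.00000e-01  3.90000e-01  4.48810e+02]
 [-1.00000e-02  4.30000e-01  9.00000e-01  1.24024e+03]
 [ 0.00000e+00  0.00000e+00  0.00000e+00  1.00000e+00]]
dict_keys(['camera_matrix', 'cam_to_world'])
{'time_s': 0.1, 'qpos': array([ 6.40018386e+01,  1.83466368e+01,  8.96994384e+01, -1.40149333e-03,
        7.20457112e+01, -1.14805043e+00]), 'qvel': array([-0.0320229 , -0.14174466, -0.1859036 , -0.00620278,  0.00674489,
       -0.03855868]), 'effort': array([ 1.81836080e-03, -4.13333023e+01, -2.32509363e+01,  7.29967863e-02,
        4.21548577e-02, -4.35100003e-05]), 'ee_pos': array([241.46358104, 521.3314178 , 213.21766803]), 'ee_rot': array([-1.79999493e+02,  9.17946250e-02,  6.51503226e+01]), 'force': array([ 1.0596533 , -0.06580245,  0.7299992 ]), 'torque': array([-0.00418742,  0.00937524,  0.04918903]), 'gripper_width': 91.08248434487733}
```

View pics/t0.png

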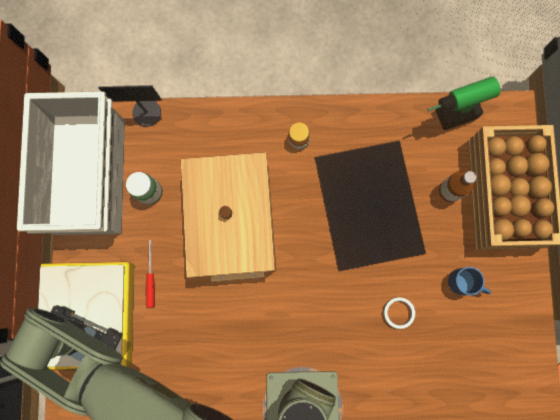

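View pics/s0.png

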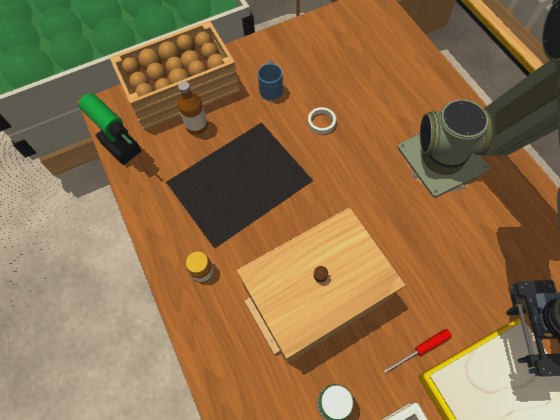

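Top view: the lid is at about (227,213) with its knob at (226,212), and the mat is at (370,206). The jam is at (299,134), the pickles at (144,187) and the tape at (399,313). Measuring next.

Run:
```python
from h import *
for n in('top','side'):
    p,d,K,T=grab(n); P=pts(d,K,T)
    z=P[...,2]
    H=cv2.cvtColor(p,cv2.COLOR_BGR2HSV)
    v,u=np.mgrid[:420,:560]
    if n=='top': lr=(abs(u-227)<60)&(abs(v-213)<80); mr=(abs(u-370)<70)&(abs(v-206)<75)
    else: lr=(abs(u-320)<95)&(abs(v-285)<85); mr=(abs(u-240)<80)&(abs(v-185)<66)
    for nm,m in(('lid',lr&(abs(z-162)<10)),('knob',lr&(z>180)),('mat',mr&(p.max(-1)<60)&(abs(z)<20))):
        q=P[m]; r=cv2.minAreaRect(q[:,:2].astype(np.float32)); print(n,nm,len(q),r,'medz',np.median(q[:,2]),q.mean(0).round(1))
```

```text
top lid 10127 ((552.2947998046875, 199.4703826904297), (332.0824890136719, 241.02957153320312), 3.3741230964660645) medz 162.34447118253752 [548.3 198.5 162.4]
top knob 137 ((550.8117065429688, 198.3578643798828), (32.375885009765625, 32.33051681518555), 27.135251998901367) medz 201.5635332686927 [549.7 197.6 200.6]
top mat 9264 ((593.957275390625, -215.65084838867188), (352.5390625, 263.109375), 10.184619903564453) medz 3.1709881382954563 [ 588.4 -219.8    3.1]
side lid 13191 ((549.3515014648438, 197.22824096679688), (331.1119384765625, 240.92388916015625), 3.5807156562805176) medz 161.82745270399369 [555.3 203.3 161.8]
side knob 189 ((549.956298828125, 198.09461975097656), (31.842336654663086, 32.69367980957031), 45.00434875488281) medz 200.91858741017904 [551.5 199.6 199.1]
side mat 9019 ((592.0289306640625, -215.992431640625), (356.8211364746094, 270.0338439941406), 10.039530754089355) medz 2.5820089647152145 [ 597.4 -210.2    2.5]
```

```bash
python3 -m pendant '[{"xyz":[-0.015,0.037,-0.006],"roll":5,"jaw":0},{"xyz":[-0.036,0.092,-0.012],"roll":13,"jaw":0},{"xyz":[-0.059,0.149,-0.018],"roll":22,"jaw":0},{"xyz":[-0.082,0.207,-0.024],"roll":31,"jaw":0},{"xyz":[-0.105,0.265,-0.030],"roll":40,"jaw":0},{"xyz":[-0.128,0.323,-0.036],"roll":49,"jaw":0},{"xyz":[-0.149,0.376,-0.036],"roll":57,"jaw":0},{"xyz":[-0.164,0.416,-0.036],"roll":61.6,"jaw":0}]' 40
python3 -m pendant '[{"xyz":[0,0,0],"roll":0,"jaw":0},{"xyz":[0,0,0],"roll":0,"jaw":0},{"xyz":[0,0,0.01],"roll":0,"jaw":0},{"xyz":[0,0,0.020],"roll":0,"jaw":0},{"xyz":[0,0,0.020],"roll":0,"jaw":0},{"xyz":[0,0,0.020],"roll":0,"jaw":0},{"xyz":[0,0,0.020],"roll":0,"jaw":0},{"xyz":[0,0,0.020],"roll":0,"jaw":0}]'; python3 -c "
from workcell import env
print(env.state()['torque'],env.state()['qpos'])"
```

```text
time_s: 1.2
ee_pos: [551.6, 196.0, 249.9]
ee_rot: [180.0, -0.0, 3.3]
force: [0.7, 0.2, 0.9]
gripper_width: 91.1
time_s: 2.2
ee_pos: [550.4, 198.1, 230.3]
ee_rot: [-180.0, -0.0, 3.5]
force: [0.9, 0.0, -0.0]
gripper_width: 91.4
[-0.01784017  0.0673749  -0.01846849] [1.86715828e+01 1.86555064e+01 8.67527290e+01 3.67417721e-03
 7.45532523e+01 1.51257997e+01]
```

```bash
python3 -m pendant '[{"xyz":[0,0,0.012],"roll":0,"jaw":0},{"xyz":[0,0,0.03],"roll":0,"jaw":0},{"xyz":[0,0,0.05],"roll":0,"jaw":0},{"xyz":[0,0,0.06],"roll":0,"jaw":0},{"xyz":[0,0,0.06],"roll":0,"jaw":0},{"xyz":[0,0,0.06],"roll":0,"jaw":0.5},{"xyz":[0,0,0.06],"roll":0,"jaw":1},{"xyz":[0,0,0.06],"roll":0,"jaw":1}]' 45
python3 -m pendant '[{"xyz":[0,0,0],"roll":0,"jaw":1},{"xyz":[0,0,0],"roll":0,"jaw":1},{"xyz":[0,0,0],"roll":0,"jaw":1},{"xyz":[0,0,-0.003],"roll":0,"jaw":1},{"xyz":[0,0,-0.01],"roll":0,"jaw":1},{"xyz":[0,0,-0.02],"roll":0,"jaw":1},{"xyz":[0,0,-0.035],"roll":0,"jaw":1},{"xyz":[0,0,-0.05],"roll":0,"jaw":1}]'
```

```text
time_s: 3.2
ee_pos: [550.5, 198.2, 170.5]
ee_rot: [-180.0, -0.1, 3.5]
force: [-0.3, -0.1, 0.3]
gripper_width: 63.8
time_s: 4.2
ee_pos: [550.4, 198.2, 221.4]
ee_rot: [-180.0, -0.1, 3.5]
force: [0.6, -0.5, -6.3]
gripper_width: 32.9
```

```bash
python3 -m pendant '[{"xyz":[0,0.01,-0.015],"roll":0,"jaw":1},{"xyz":[0.001,0.035,-0.03],"roll":0,"jaw":1},{"xyz":[0.003,0.075,-0.03],"roll":0,"jaw":1},{"xyz":[0.005,0.12,-0.03],"roll":0,"jaw":1},{"xyz":[0.007,0.165,-0.03],"roll":0,"jaw":1},{"xyz":[0.009,0.21,-0.03],"roll":0,"jaw":1},{"xyz":[0.011,0.255,-0.03],"roll":0,"jaw":1},{"xyz":[0.013,0.3,-0.03],"roll":0,"jaw":1}]'
python3 -m pendant '[{"xyz":[0.001,0.040,0],"roll":-1,"jaw":1},{"xyz":[0.002,0.075,0],"roll":-3,"jaw":1},{"xyz":[0.003,0.1,0],"roll":-5,"jaw":1},{"xyz":[0.004,0.11,0.01],"roll":-6.5,"jaw":1},{"xyz":[0.004,0.11,0.03],"roll":-6.5,"jaw":1},{"xyz":[0.004,0.11,0.06],"roll":-6.5,"jaw":1},{"xyz":[0.004,0.11,0.09],"roll":-6.5,"jaw":1},{"xyz":[0.004,0.11,0.12],"roll":-6.5,"jaw":1}]'
```

```text
time_s: 5.2
ee_pos: [581.5, -102.7, 250.9]
ee_rot: [180.0, -0.0, 3.5]
force: [0.8, 0.1, -6.3]
gripper_width: 32.9
time_s: 6.2
ee_pos: [592.4, -210.9, 129.9]
ee_rot: [180.0, -0.0, 10.0]
force: [0.3, 0.0, -6.3]
gripper_width: 32.8
```

```bash
python3 -m pendant '[{"xyz":[0,0,0.025],"roll":0,"jaw":1},{"xyz":[0,0,0.045],"roll":0,"jaw":1},{"xyz":[0,0,0.06],"roll":0,"jaw":1},{"xyz":[0,0,0.07],"roll":0,"jaw":1},{"xyz":[0,0,0.078],"roll":0,"jaw":1},{"xyz":[0,0,0.083],"roll":0,"jaw":1},{"xyz":[0,0,0.086],"roll":0,"jaw":1},{"xyz":[0,0,0.086],"roll":0,"jaw":1}]'
python3 - <<'E'
from h import *
a=grab('top','t1.png');print(env.state()['ee_pos'])
E
```

```text
time_s: 7.2
ee_pos: [592.6, -210.1, 44.0]
ee_rot: [-180.0, -0.0, 10.0]
force: [-0.4, -0.6, -6.7]
gripper_width: 32.9
[ 592.74785801 -210.07108101   44.19328663]
```

View pics/t1.png

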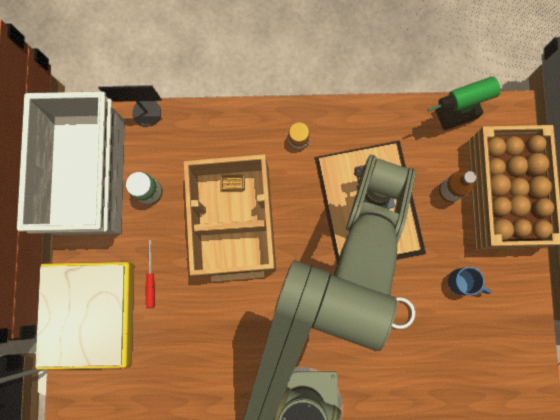

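The lid hovers over the mat. The open box shows cleats at (200,208) and (262,200), the divider near (230,223), and the screw box at (232,183), so the box's +x is close to world +x. Setting the lid down and releasing it next.

```bash
python3 -m pendant '[{"xyz":[0,0,0.003],"roll":0,"jaw":1},{"xyz":[0,0,0.005],"roll":0,"jaw":1},{"xyz":[0,0,0.0065],"roll":0,"jaw":1},{"xyz":[0,0,0.0075],"roll":0,"jaw":1},{"xyz":[0,0,0.008],"roll":0,"jaw":1},{"xyz":[0,0,0.0085],"roll":0,"jaw":1},{"xyz":[0,0,0.0085],"roll":0,"jaw":1},{"xyz":[0,0,0.0085],"roll":0,"jaw":1}]'
```

```text
time_s: 8.25
ee_pos: [592.6, -210.1, 35.5]
ee_rot: [-180.0, -0.0, 10.0]
force: [-0.4, 0.5, -6.1]
gripper_width: 32.9
```

```bash
python3 -m pendant '[{"xyz":[0,0,0.0005],"roll":0,"jaw":1},{"xyz":[0,0,0.001],"roll":0,"jaw":1},{"xyz":[0,0,0.0013],"roll":0,"jaw":1},{"xyz":[0,0,0.0016],"roll":0,"jaw":1},{"xyz":[0,0,0.002],"roll":0,"jaw":1},{"xyz":[0,0,0.002],"roll":0,"jaw":1},{"xyz":[0,0,0.002],"roll":0,"jaw":1},{"xyz":[0,0,0.002],"roll":0,"jaw":1}]'
```

```text
time_s: 9.25
ee_pos: [592.7, -210.1, 35.0]
ee_rot: [180.0, -0.0, 10.0]
force: [-3.6, 1.5, 7.4]
gripper_width: 32.6
```

```bash
python3 -m pendant '[{"xyz":[0,0,0],"roll":0,"jaw":0.5},{"xyz":[0,0,0],"roll":0,"jaw":0},{"xyz":[0,0,0],"roll":0,"jaw":0},{"xyz":[0,0,0],"roll":0,"jaw":0},{"xyz":[0,0,-0.02],"roll":0,"jaw":0},{"xyz":[0,0,-0.06],"roll":0,"jaw":0},{"xyz":[0,0,-0.11],"roll":0,"jaw":0},{"xyz":[0,0,-0.16],"roll":0,"jaw":0}]'
python3 - <<'E'
from h import *
p,d,K,T=grab('top'); ps,ds,Ks,Ts=grab('side'); P=pts(d,K,T); S=pts(ds,Ks,Ts)
cr=p[150:285,175:285]; cv2.imwrite('pics/crop.png',np.hstack([cv2.resize(cr,None,fx=4,fy=4,interpolation=cv2.INTER_CUBIC)[:540],cv2.resize(ps[190:370,220:420],(360,324))[:324] if 0 else cv2.copyMakeBorder(cv2.resize(ps[190:370,220:420],(340,306)),0,234,0,0,0)]))
r=lambda q:cv2.minAreaRect(q[:,:2].astype(np.float32))
for nm,Q in(('top',P),('side',S)):
    q=Q.reshape(-1,3); q=q[np.isfinite(q).all(1)]
    b=(abs(q[:,0]-550)<200)&(abs(q[:,1]-198)<150)
    m=b&(abs(q[:,2]-150)<6); print(nm,'rim',m.sum(),r(q[m]))
    m=b&(abs(q[:,2]-127)<5)&(abs(q[:,0]-540)<50)&(abs(q[:,1]-199)<98)
    w=q[m]; print('div',m.sum(),r(w),np.median(w[:,2]))
    m=(abs(q[:,0]-593)<200)&(abs(q[:,1]+216)<150)&(abs(q[:,2]-27)<5); print('lid',m.sum(),r(q[m]),np.median(q[m][:,2]))
    if nm=='top': print(w.round(0)[::12])
E
```

```text
time_s: 10.25
ee_pos: [592.4, -210.0, 194.7]
ee_rot: [-180.0, 0.0, 10.0]
force: [0.8, 0.4, -0.6]
gripper_width: 91.0
top rim 1671 ((553.2666015625, 197.62779235839844), (321.4434509277344, 230.92478942871094), 3.762636423110962)
div 414 ((543.4639282226562, 200.76113891601562), (88.63770294189453, 196.6509552001953), 4.641438961029053) 127.24836113382287
lid 2458 ((594.5556640625, -208.68629455566406), (330.5263366699219, 240.81549072265625), 9.917804718017578) 26.91800508505935
[[589. 111. 130.]
 [536. 110. 123.]
 [534. 143. 125.]
 [532. 106. 129.]
 [531. 185. 129.]
 [531. 149. 124.]
 [530. 112. 126.]
 [529. 219. 130.]
 [528. 180. 129.]
 [527. 140. 130.]
 [528. 296. 123.]
 [527. 250. 125.]
 [526. 216. 128.]
 [525. 174. 130.]
 [524. 132. 129.]
 [525. 292. 127.]
 [523. 244. 132.]
 [523. 211. 126.]
 [522. 166. 127.]
 [522. 129. 126.]
 [522. 293. 126.]
 [521. 258. 129.]
 [520. 222. 129.]
 [520. 188. 128.]
 [520. 152. 123.]
 [518. 115. 129.]
 [519. 267. 128.]
 [518. 225. 128.]
 [517. 188. 127.]
 [517. 293. 124.]
 [516. 256. 126.]
 [515. 219. 128.]
 [514. 292. 128.]
 [513. 258. 129.]
 [510. 286. 132.]]
side rim 2331 ((550.6332397460938, 195.2093963623047), (321.5406494140625, 231.24081420898438), 3.760410785675049)
div 562 ((523.3745727539062, 194.16241455078125), (67.73519134521484, 193.59791564941406), 19.06766700744629) 126.72980585815878
lid 7162 ((593.07763671875, -210.59840393066406), (330.5626525878906, 243.9574737548828), 10.077914237976074) 26.570292832564746
```

View pics/crop.png

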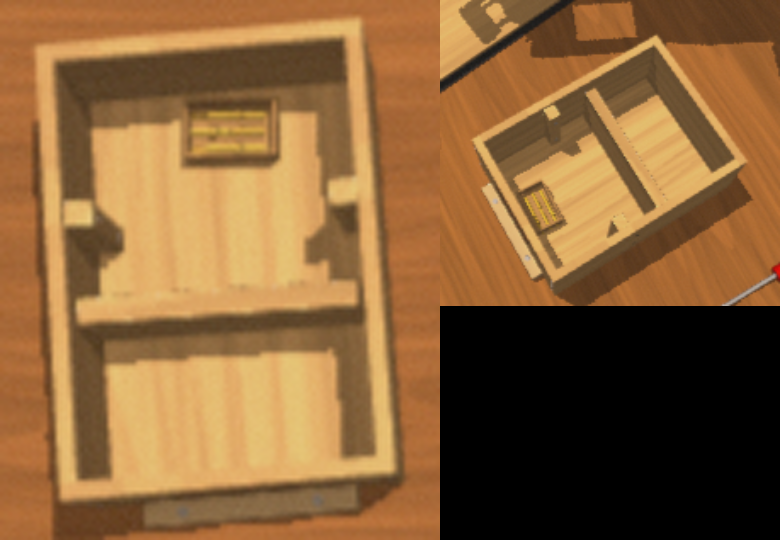

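Run:
```python
from h import *
c=np.array([552,196.4]); a=np.radians(3.76); R=np.array([[np.cos(a),-np.sin(a)],[np.sin(a),np.cos(a)]])
for n in('top','side'):
    p,d,K,T=grab(n); q=pts(d,K,T).reshape(-1,3); q=q[np.isfinite(q).all(1)]
    l=(q[:,:2]-c)@R
    m=(abs(q[:,2]-127)<7)&(l[:,0]>-75)&(l[:,0]<12)&(abs(l[:,1])<99)
    w=l[m].astype(np.float32)
    for _ in range(3):
        vx,vy,x0,y0=cv2.fitLine(w,cv2.DIST_HUBER,0,.01,.01).ravel()
        s=(w-[x0,y0])@np.array([-vy,vx]); w=w[abs(s)<13]; 
    s=(w-[x0,y0])@np.array([-vy,vx]); t=(w-[x0,y0])@np.array([vx,vy])
    print(n,len(w),'x at y=0',x0-y0*vx/vy,'tilt',np.degrees(np.arctan(-vx/vy)),'across',np.percentile(s,[1,50,99]),'along ends y',np.sort(w[:,1])[[0,3,-4,-1]])
```

```text
top 445 x at y=0 -28.884445 tilt -0.7977499 across [-9.53672977e+00 -9.48894210e-03  9.00223133e+00] along ends y [-97.04848  -96.244064  97.68043   97.91675 ]
side 594 x at y=0 -29.408358 tilt -0.99124223 across [-8.8815771   0.03216302  9.52879719] along ends y [-98.62057  -97.18174   97.712105  98.174194]
```

The crop shows the lid clear on the mat, the divider across the box nearly square at crop (215,303), and the cleats at (78,213) and (343,190). The depth fit puts the divider at box x = -29, tilted -0.9°. Moving over it.

```bash
python3 -m pendant '[{"xyz":[0,-0.03,-0.01],"roll":0,"jaw":0},{"xyz":[0,-0.085,-0.015],"roll":0,"jaw":0},{"xyz":[0.001,-0.14,-0.015],"roll":1,"jaw":0},{"xyz":[0.001,-0.2,-0.015],"roll":2,"jaw":0},{"xyz":[0.001,-0.26,-0.015],"roll":3,"jaw":0},{"xyz":[0.002,-0.315,-0.015],"roll":5,"jaw":0},{"xyz":[0.002,-0.37,-0.015],"roll":6,"jaw":0},{"xyz":[0.002,-0.410,-0.015],"roll":7.1,"jaw":0}]' 20
python3 -m pendant '[{"xyz":[0,0,0],"roll":0,"jaw":0},{"xyz":[0,0,0],"roll":0,"jaw":0},{"xyz":[0,0,0.02],"roll":0,"jaw":0},{"xyz":[0,0,0.05],"roll":0,"jaw":0},{"xyz":[0,0,0.065],"roll":0,"jaw":0},{"xyz":[0,0,0.065],"roll":0,"jaw":0},{"xyz":[0,0,0.065],"roll":0,"jaw":0},{"xyz":[0,0,0.065],"roll":0,"jaw":0}]'
python3 -c "
from workcell import env
s=env.state();print(s['force'],s['torque'],s['ee_pos'],s['ee_rot'])"
```

```text
time_s: 11.45
ee_pos: [521.2, 195.8, 206.2]
ee_rot: [179.9, 0.2, 3.0]
force: [1.2, 0.9, 0.1]
gripper_width: 91.6
time_s: 12.45
ee_pos: [523.7, 194.1, 144.6]
ee_rot: [-180.0, -0.1, 2.9]
force: [0.2, 0.3, 0.2]
gripper_width: 91.0
[0.16916141 0.29462545 0.18479358] [-0.01661367  0.06508996  0.02320504] [523.73495658 194.12633957 144.55173089] [-1.79962472e+02 -1.25211527e-01  2.94124719e+00]
```

```bash
python3 -m pendant '[{"xyz":[0,0,0.015],"roll":0,"jaw":0},{"xyz":[0,0,0.035],"roll":0,"jaw":0},{"xyz":[0,0,0.055],"roll":0,"jaw":0},{"xyz":[0,0,0.064],"roll":0,"jaw":0},{"xyz":[0,0,0.064],"roll":0,"jaw":0},{"xyz":[0,0,0.064],"roll":0,"jaw":0.4},{"xyz":[0,0,0.064],"roll":0,"jaw":0.65},{"xyz":[0,0,0.064],"roll":0,"jaw":0.75}]'
python3 -m pendant '[{"xyz":[0,0,0],"roll":0,"jaw":0.8},{"xyz":[0,0,0],"roll":0,"jaw":0.85},{"xyz":[0,0,0],"roll":0,"jaw":1},{"xyz":[0,0,0],"roll":0,"jaw":1},{"xyz":[0,0,0],"roll":0,"jaw":1},{"xyz":[0,0,0],"roll":0,"jaw":1},{"xyz":[0,0,0],"roll":0,"jaw":1},{"xyz":[0,0,0],"roll":0,"jaw":1}]'
python3 -c "
from workcell import env
s=env.state();print(s['force'],s['torque'],s['ee_pos'],s['ee_rot'])"
```

```text
time_s: 13.45
ee_pos: [523.3, 194.1, 80.0]
ee_rot: [-180.0, -0.1, 2.9]
force: [-0.2, 0.8, 0.3]
gripper_width: 63.8
time_s: 14.45
ee_pos: [523.0, 194.0, 79.4]
ee_rot: [-180.0, 0.0, 2.9]
force: [0.6, 0.2, 0.4]
gripper_width: 18.2
[0.57191281 0.17547069 0.42719751] [-0.04517334  0.07802319 -0.02702415] [522.9878724  193.97537099  79.41254784] [-1.79995884e+02  1.35027473e-03  2.94203169e+00]
```

```bash
python3 -m pendant '[{"xyz":[0.003,0,0],"roll":0,"jaw":1},{"xyz":[0.009,0,0],"roll":-0.2,"jaw":1},{"xyz":[0.016,0,0],"roll":-0.4,"jaw":1},{"xyz":[0.023,0,0],"roll":-0.6,"jaw":1},{"xyz":[0.030,-0.0004,0],"roll":-0.8,"jaw":1},{"xyz":[0.037,-0.0005,0],"roll":-0.8,"jaw":1},{"xyz":[0.042,-0.0006,0],"roll":-0.8,"jaw":1},{"xyz":[0.044,-0.0006,0],"roll":-0.8,"jaw":1}]'
python3 - <<'E'
from h import *
p,d,K,T=grab('side'); cv2.imwrite('pics/s2.png',cv2.resize(p[190:370,200:440],None,fx=3,fy=3))
s=env.state();print(s['force'],s['torque'],s['ee_pos'],s['ee_rot'])
E
```

```text
time_s: 15.45
ee_pos: [567.2, 196.9, 79.4]
ee_rot: [-180.0, 0.0, 3.7]
force: [-0.7, 1.3, -0.1]
gripper_width: 17.5
[ 0.41519855 -0.45880823 -2.2796146 ] [-0.03795056  0.05079835  0.06620172] [567.28985814 196.87784379  79.37294051] [-1.79996049e+02 -9.23584243e-03  3.74080469e+00]
```

View pics/s2.png

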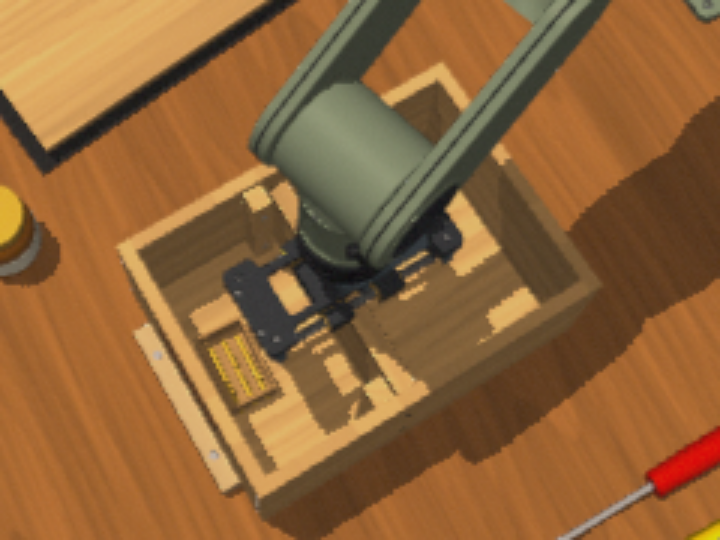

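The side view shows the divider, at (370,340) and gripped, close to the near cleat at (375,390). The screw box at (240,370) is untouched. Creeping in.

```bash
python3 -m pendant '[{"xyz":[0.0005,0,0],"roll":0,"jaw":1},{"xyz":[0.001,0,0],"roll":0,"jaw":1},{"xyz":[0.0015,0,0],"roll":0,"jaw":1},{"xyz":[0.002,0,0],"roll":0,"jaw":1},{"xyz":[0.0025,0,0],"roll":0,"jaw":1},{"xyz":[0.003,0,0],"roll":0,"jaw":1},{"xyz":[0.0035,0,0],"roll":0,"jaw":1},{"xyz":[0.004,0,0],"roll":0,"jaw":1}]'
python3 -c "
from workcell import env
s=env.state();print(s['force'],s['torque'],s['ee_pos'],s['ee_rot'])"
```

```text
time_s: 16.5
ee_pos: [570.9, 197.1, 79.5]
ee_rot: [-180.0, -0.0, 3.7]
force: [-0.1, 0.0, -1.4]
gripper_width: 18.0
[-0.11742788  0.04405028 -1.41361986] [-0.07502161  0.0109521  -0.00848458] [570.9498797  197.13285976  79.47711953] [-1.79993535e+02 -4.12680646e-03  3.74162259e+00]
```

```bash
python3 -m pendant '[{"xyz":[0.0002,0,0],"roll":0,"jaw":1},{"xyz":[0.0005,0,0],"roll":0,"jaw":1},{"xyz":[0.0007,0,0],"roll":0,"jaw":1},{"xyz":[0.001,0,0],"roll":0,"jaw":1},{"xyz":[0.0012,0,0],"roll":0,"jaw":1},{"xyz":[0.0015,0,0],"roll":0,"jaw":1},{"xyz":[0.0015,0,0],"roll":0,"jaw":1},{"xyz":[0.0015,0,0],"roll":0,"jaw":1}]'
python3 -c "
from workcell import env
s=env.state();print(s['force'],s['torque'],s['ee_pos'],s['ee_rot'])"
```

```text
time_s: 17.5
ee_pos: [572.4, 197.2, 79.4]
ee_rot: [-180.0, 0.0, 3.7]
force: [-0.9, 0.3, -1.5]
gripper_width: 18.0
[-0.9043114   0.34290074 -1.53899768] [-0.02817495  0.04540466 -0.00292195] [572.37667022 197.2334042   79.4358391 ] [-1.79997130e+02  2.82028094e-04  3.74820225e+00]
```

```bash
python3 -m pendant '[{"xyz":[0.0002,0,0],"roll":0,"jaw":1},{"xyz":[0.0004,0,0],"roll":0,"jaw":1},{"xyz":[0.0006,0,0],"roll":0,"jaw":1},{"xyz":[0.0008,0,0],"roll":0,"jaw":1},{"xyz":[0.001,0,0],"roll":0,"jaw":1},{"xyz":[0.001,0,0],"roll":0,"jaw":1},{"xyz":[0.001,0,0],"roll":0,"jaw":1},{"xyz":[0.001,0,0],"roll":0,"jaw":1}]'
python3 -c "
from workcell import env
s=env.state();print(s['force'],s['torque'],s['ee_pos'],s['ee_rot'])"
```

```text
time_s: 18.5
ee_pos: [572.4, 197.2, 79.4]
ee_rot: [180.0, 0.1, 3.7]
force: [-3.7, -0.2, 1.2]
gripper_width: 18.2
[-3.66402027 -0.20332978  1.21937841] [-0.0698151   0.78992223 -0.14914903] [572.40689887 197.21222827  79.41694747] [1.79998243e+02 1.16143639e-01 3.73413390e+00]
```

```bash
python3 -m pendant '[{"xyz":[0.0002,0,0],"roll":0.05,"jaw":1},{"xyz":[0.0004,0,0],"roll":0.1,"jaw":1},{"xyz":[0.0006,0,0],"roll":0.1,"jaw":1},{"xyz":[0.0008,0,0],"roll":0.1,"jaw":1},{"xyz":[0.0008,0,0],"roll":0.1,"jaw":1},{"xyz":[0.0008,0,0],"roll":0.1,"jaw":1},{"xyz":[0.0008,0,0],"roll":0.1,"jaw":1},{"xyz":[0.0008,0,0],"roll":0.1,"jaw":1}]'
python3 -c "
from workcell import env
s=env.state();print(s['force'],s['torque'],s['ee_pos'],s['ee_rot'],s['qpos'])"
```

```text
time_s: 19.5
ee_pos: [572.3, 197.2, 79.4]
ee_rot: [180.0, 0.2, 3.7]
force: [-5.9, -0.7, 2.8]
gripper_width: 18.3
[-5.91946202 -0.66090008  2.76976739] [0.05344501 1.02493525 0.06450546] [572.34725527 197.19879604  79.43073072] [179.98330925   0.21373883   3.67977004] [1.79024322e+01 2.73927771e+01 9.60182726e+01 4.34223770e-02
 5.68002461e+01 1.41987877e+01]
```

```bash
python3 -m pendant '[{"xyz":[0.0003,0,0],"roll":0,"jaw":1},{"xyz":[0.0006,0,0],"roll":0,"jaw":1},{"xyz":[0.0009,0,0],"roll":0,"jaw":1},{"xyz":[0.0012,0,0],"roll":0,"jaw":1},{"xyz":[0.0014,0,0],"roll":0,"jaw":1},{"xyz":[0.0014,0,0],"roll":0,"jaw":1},{"xyz":[0.0014,0,0],"roll":0,"jaw":1},{"xyz":[0.0014,0,0],"roll":0,"jaw":1}]'
python3 -c "
from workcell import env
s=env.state();print(s['force'],s['torque'],s['ee_pos'],s['ee_rot'],s['qpos'])"
```

```text
time_s: 20.5
ee_pos: [572.2, 197.2, 79.4]
ee_rot: [180.0, 0.4, 3.7]
force: [-11.4, -1.0, 4.6]
gripper_width: 17.6
[-11.38310588  -1.02853149   4.56653767] [0.03943034 1.56397187 0.07479145] [572.21771671 197.17153198  79.43808616] [179.97477047   0.39591121   3.67491805] [1.78835631e+01 2.74642584e+01 9.58882238e+01 8.66710655e-02
 5.70375403e+01 1.41611536e+01]
```

```bash
python3 -m pendant '[{"xyz":[0,0,-0.0001],"roll":0,"jaw":1},{"xyz":[0,0,-0.0002],"roll":0,"jaw":1},{"xyz":[0.0001,0,-0.0003],"roll":0,"jaw":1},{"xyz":[0.0001,0,-0.0003],"roll":0,"jaw":1},{"xyz":[0.0001,0,-0.0003],"roll":0,"jaw":1},{"xyz":[0.0001,0,-0.0003],"roll":0,"jaw":1},{"xyz":[0.0001,0,-0.0003],"roll":0,"jaw":1},{"xyz":[0.0001,0,-0.0003],"roll":0,"jaw":1}]'
python3 - <<'E'
from h import *
c=np.array([552,196.4]); a=np.radians(3.76); R=np.array([[np.cos(a),-np.sin(a)],[np.sin(a),np.cos(a)]])
F=[]
for n in ('top','side')*2:
    p,d,K,T=grab(n); s=env.state(); F.append(np.r_[s['force'],s['torque']])
    q=pts(d,K,T).reshape(-1,3); q=q[np.isfinite(q).all(1)]; l=(q[:,:2]-c)@R
    for sg in(1,-1):
        m=(abs(q[:,2]-127)<7)&(l[:,0]>-20)&(l[:,0]<33)&(l[:,1]*sg>45)&(l[:,1]*sg<99)
        if m.sum()>4: print(n,sg,m.sum(),'x',np.percentile(l[m,0],[5,50,95]).round(1),'y',np.percentile(l[m,1],[2,98]).round(1))
    cv2.imwrite('pics/f_%s.png'%n,cv2.resize(p[150:285,165:295] if n=='top' else p[190:370,200:440],None,fx=3,fy=3))
print(np.round(F,2),s['ee_pos'],s['ee_rot'])
A,B=cv2.imread('pics/f_top.png'),cv2.imread('pics/f_side.png'); A=cv2.copyMakeBorder(A,0,0,0,0,0)
o=np.zeros((540,1110,3),np.uint8);o[:405,:390]=A;o[:,390:]=B;cv2.imwrite('pics/f.png',cv2.resize(o,(799,389)))
E
```

```text
time_s: 21.5
ee_pos: [572.2, 197.2, 79.4]
ee_rot: [180.0, 0.4, 3.7]
force: [-10.8, -0.2, 4.5]
gripper_width: 17.7
top 1 35 x [13.7 21.9 28.6] y [60.2 75.4]
top -1 122 x [12.9 21.1 30.7] y [-97.7 -46.9]
side 1 165 x [12.2 20.4 28.8] y [46.4 97.4]
side -1 68 x [15.1 23.  29.3] y [-98.2 -62.7]
top 1 36 x [13.6 21.8 29.3] y [60.5 75.4]
top -1 125 x [13.3 22.1 30.6] y [-97.8 -46.5]
side 1 165 x [12.4 20.5 28.8] y [46.  97.8]
side -1 67 x [15.  23.3 29.7] y [-97.6 -62.9]
[[-10.5   -0.23   3.72   0.05   1.5    0.06]
 [-10.45   0.54   4.29   0.11   1.49   0.1 ]
 [-11.05  -0.45   3.89   0.13   1.5    0.11]
 [-10.87  -0.55   4.5    0.07   1.51   0.11]] [572.23354993 197.17107768  79.45721514] [179.97235116   0.41458496   3.6743389 ]
```

View pics/f.png

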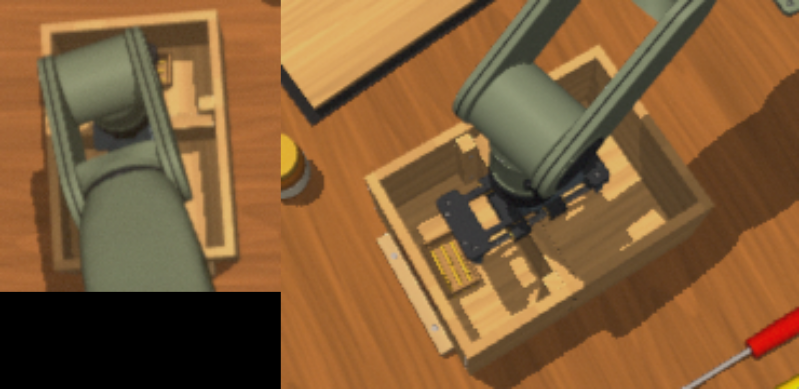

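Both ends of the divider read box x ≈ 21, which is home, and the screw box is unmoved. Trimming the push and its balance.

```bash
python3 -m pendant '[{"xyz":[0.0001,0,0],"roll":-0.02,"jaw":1},{"xyz":[0.0002,0,0],"roll":-0.04,"jaw":1},{"xyz":[0.0003,0,-0.0001],"roll":-0.05,"jaw":1},{"xyz":[0.0004,0,-0.0002],"roll":-0.05,"jaw":1},{"xyz":[0.0004,0,-0.0002],"roll":-0.05,"jaw":1},{"xyz":[0.0004,0,-0.0002],"roll":-0.05,"jaw":1},{"xyz":[0.0004,0,-0.0002],"roll":-0.05,"jaw":1},{"xyz":[0.0004,0,-0.0002],"roll":-0.05,"jaw":1}]'
python3 - <<'E'
from h import *
F=[]
for i in range(8):
    env.grab_frame('side'); s=env.state(); F.append(np.r_[s['force'],s['torque']])
print(np.mean(F,0).round(2),np.std(F,0).round(2),s['ee_pos'],s['ee_rot'])
E
```

```text
time_s: 22.7
ee_pos: [572.2, 197.2, 79.5]
ee_rot: [180.0, 0.5, 3.7]
force: [-10.9, 0.3, 3.8]
gripper_width: 18.1
[-11.39  -0.18   3.36   0.1    1.62  -0.03] [0.5  0.61 0.37 0.02 0.02 0.02] [572.16890202 197.17959603  79.45849605] [179.97409049   0.47775535   3.69794933]
```

```bash
python3 -m pendant '[{"xyz":[0.0001,0,0],"roll":0,"jaw":1},{"xyz":[0.00015,0,0],"roll":0,"jaw":1},{"xyz":[0.00015,0,0],"roll":0,"jaw":1},{"xyz":[0.00015,0,0],"roll":0,"jaw":1},{"xyz":[0.00015,0,0],"roll":0,"jaw":1},{"xyz":[0.00015,0,0],"roll":0,"jaw":1},{"xyz":[0.00015,0,0],"roll":0,"jaw":1},{"xyz":[0.00015,0,0],"roll":0,"jaw":1}]'
python3 - <<'E'
from h import *
F=[]
for i in range(8):
    env.grab_frame('side'); s=env.state(); F.append(np.r_[s['force'],s['torque']])
print(np.mean(F,0).round(2),s['ee_pos'],s['time_s'])
if 10.5<-np.mean(F,0)[0]<13.5: print(env.job_done())
E
```

```text
time_s: 24.1
ee_pos: [572.2, 197.2, 79.5]
ee_rot: [180.0, 0.5, 3.7]
force: [-11.6, -0.1, 3.5]
gripper_width: 17.8
[-11.92  -0.13   4.04   0.09   1.7   -0.02] [572.16157051 197.16693945  79.44432004] 24.5
the job is handed in; nothing more can be done
None
```

The lid is flat and right way up on the mat, and the divider is home against both cleats. I handed the job in at 24.5 s with the arm still gripping and pressing it.

- **Lid:** it lies about 5 mm from the mat's middle, turned 10° to match the mat. Its board top measured 27 mm above the counter, as expected with the battens resting on the mat.
- **Divider position:** both ends measured within about 2 mm of box x = +21, so it is home and square.
- **Push:** the last mean reading was 11.9 N along the box's +x. The moment about the vertical was only -0.02 N m, so the two cleats share it almost evenly.
- **Not ideal:**
  - The tool also presses down on the board with about 4 N, so floor friction could take a little of the push.
  - The tool had tipped about 0.5° under load, and I could not correct that with the moves available.
- **Other things:** the screw box and everything else in view in the pictures looked undisturbed. I did not measure them again, or look at the whole counter at the end.

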